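Check the slide catch of a weighing indicator

TASK

Two slide-out instruments stand on the bench. Check the slide catch of the one with the long bar handle and the plain lid: pull its chassis out by the bar until it locks and let go, so that it stays out by itself, then press the round release button on its lid so that it runs fully home, and take the hand away. Leave the other instrument, with two round knobs on its front and a slotted lid, shut.

Things in the scene. Friction and masses are not known exactly. Their poses are not given: they have to be found in the camera images.
- indicator_bar (a point): Middle of the round steel bar handle of the instrument to check (grey housing, 180 wide, 240 deep, 110 high, fixed, plain lid). Bar 10 mm thick, level, 85 mm above the bench, 49 mm before the front panel; free: 44 mm behind it, 90 mm between its end legs, all below. Axes: x from bar into the housing, y along the bar, z up. It moves with the chassis, which slides out along -x.
- indicator (a joint): How far that chassis is out, m: 0 home, 0.135 end stop. A spring draws it home (2.6 N, 4.2 N when out; damping 20 N s/m). A catch drags 2 N from about 0.08 on and snaps in at 0.118: let go between 0.120 and 0.135, it settles back to 0.118, locked, and cannot be pushed in; let go earlier, it runs home. Only the release button frees it.
- indicator_release_top (a point): Middle of the top of that instrument's release: round bare-metal button 26 mm across in a black collar 40 mm across, on the lid's centre line, 87 mm behind the bar when home. Top 126 mm above the bench, 9 mm above the collar. Goes 8 mm down on a spring (2 to 5 N); 5 mm down frees the locked chassis, which runs home by itself in 1 s. Dips as the catch passes. Axes as the bar's.
- printer_front (a point): Front of the other instrument, to stay shut: like housing, 150 mm wide, dark slots across the lid, a like button, and two round pull knobs 100 mm apart in place of a bar. Point on the panel's face, mid width, 85 mm above the bench; moves with its chassis; axes as the bar's. The two stand side by side, either one on the left, fronts to the robot.

How it is judged:
By the outcome, as a careful person would: the job done as asked, in the order asked, and still so for the second after the job is handed in, with the robot touching nothing.
It also fails if it takes over 40 s, if anything falls off the work surface, if the arm or the gripper's body presses on something with over 40 N, if the wrist force passes 120 N, or if a joint passes its speed limit or range.

ROBOT

A 6-joint arm with a two-finger parallel gripper is mounted at the origin on the work surface. World frame = base frame: x ahead of the robot, y to its left, z up, the work surface at z = 0. Lengths are in m, angles in rad, forces in N, time in s.
With the tool pointing down it reaches from about 0.4 to 0.825 m from the base axis. Payload 7 kg.
Tool frame: the origin (TCP) lies at the very end of the fingers, on their centre line; the grasp point (between the pads) lies ctrl.grasp_offset behind it (ctrl.grasp_offset is the distance from the TCP to the grasp point, in m); z points along the fingers, y is the direction in which the jaws open and shut (so a half turn about z gives the same grasp; the last joint's range is limited). The gripper opens to 85 mm and grips with 20 to 120 N. Pads are 22 mm wide; open, the fingers measure 114 mm over their backs; the gripper's body (76 mm by 85 mm) begins 54 mm behind the grasp point. The pads swing forward as they close: fully open they stand 13 mm farther back than shut.
Start: joints at [-0.869, 0.359, 0.012, 0, -1.224, -0.288], TCP at [0.271, -0.618, 0.198] pointing down, gripper open.
Joint ranges: [-3.07, 3.07], [-1.43, 2.12], [-1.02, 1.25], [-3.03, 1.67], [-3.05, -0], [-3.03, 3.03]. Speed limits (rad/s): [2.39, 2.39, 3.01, 3.14, 3.14, 3.14].

INTERFACE

Orientations are given as a unit quaternion [x, y, z, w].
In Python, from plant import ctrl gives the robot as it stands.
- The arm moves only by the shell command python3 -m handwheel 'ROWS'. ROWS is JSON, a list of rows, each a list of 3 entries, a list of its own where there are three numbers: the shift along the tool's x, y, z each as a share of 0.3 m, from -1 to 1, then the turn, a rotation vector about the tool's x, y, z each as a share of pi rad, from -1 to 1, then the opening, from 0 (shut) to 1 (fully open). A call has 1 to 5 rows; each row is the pose to reach, as a shift and turn from the pose commanded when the call began, along the tool's axes at that moment, turning the shorter way round; what a row does not reach only later rows make up. A row lasts 1/8 s, in which the tool goes at most 62.5 mm and 10.7 degrees, less where a joint would pass 70% of its speed; a pose out of reach is approached as far as the arm can. A call with a number of a shift or a turn outside -1 to 1 is refused whole. A call with a gripper value outside its range is refused whole. The fingers move at their own pace and stop on an object; the grip force is fixed at half the most. Time passes only in rows, so rows that repeat a pose let the fingers close. It gives the time, the measured TCP pose, the force and the opening at its end, in the units of the state.
- ctrl.sense(): the state, without advancing time (a new reading comes with each control period).
- ctrl.camera(name): name is "side" or "top" or "wrist"; returns the picture (400x640x3 uint8, red, green, blue); there is no depth.
- ctrl.camera_info(name): a dict with "fx", "fy", "cx", "cy" (pixels), "k1" (the pictures are not rectified: a ray, as slopes to the right and down, at radius r is drawn at 1 + k1 r^2 times it, then the intrinsics apply), "cam_to_world" (4x4, takes a point from camera to world coordinates). Camera axes: x right, y down, z forward; pixel columns grow to the right and rows downward; lengths in m; the calibration is good to about 2 mm. A picture is of the moment at which its call begins: read the wrist's pose just before it. camera_info takes no time and is no camera call; for the wrist camera it gives the pose at the moment of the call.
- ctrl.sign_off(): hands the job in, once; it reports no verdict.
The state is a dict: "t": time; "joint_positions": joint angles; "joint_velocities": joint speeds; "tau": joint torques, N m; "ee_pos": TCP position; "tool_rot": TCP orientation; "contact_force": force on the tool from outside, world axes, zero at the start; "ft_torque": the same for the moment, N m; "finger_gap": finger opening in m.
Only numpy, scipy, OpenCV 4.12 (cv2) and the standard library are available. Lean on these libraries where they do the work, as an engineer would, in place of code of your own. Each camera call takes 0.05 s, during which the arm holds its last target.

## Working session

There is one attempt and no reset: what is moved stays moved. The work goes in short steps, Python scripts to look and compute and a shell command to move; the robot and the scene stay as the last step left them, time stands still between calls to the robot, and variables do not carry over. Pictures are saved under pics/ and viewed, and the job is handed in when it is done.

```bash
ls; mkdir -p pics
python3 - <<'E'
from plant import ctrl
import cv2
print(ctrl.grasp_offset); s=ctrl.sense(); print({k:(v if not hasattr(v,'round') else v) for k,v in s.items()})
for n in ("side","top","wrist"):
    i=ctrl.camera_info(n); print(n,i)
    cv2.imwrite(f"pics/{n}0.png",ctrl.camera(n)[:,:,::-1])
E
```

```text
pics
0.0187
{'t': 0.0, 'joint_positions': array([-8.68908141e-01,  3.59369624e-01,  1.10090003e-02, -3.51451161e-04,
       -1.22410342e+00, -2.88104688e-01]), 'joint_velocities': array([-0.00084305, -0.00165819,  0.00011086,  0.00163464,  0.00080913,
        0.00014336]), 'tau': array([-3.00916327e-03, -5.83324099e+01,  2.93401730e+01,  6.93655729e+00,
       -6.30804658e-03, -9.69081157e-06]), 'ee_pos': array([ 0.27114037, -0.61753043,  0.19745297]), 'tool_rot': array([-2.05360286e-01,  9.78686073e-01,  8.12255336e-04, -2.50717649e-04]), 'contact_force': array([0.54347519, 0.13890529, 0.09475811]), 'ft_torque': array([0.0617006 , 0.05974674, 0.02954158]), 'finger_gap': 0.08558662500565391}
side {'fx': 399.75577051211667, 'fy': 399.75577051211667, 'cx': 318.38025829649496, 'cy': 190.5546672447425, 'k1': -0.08572609528904454, 'cam_to_world': array([[ 0.72576378, -0.39711502,  0.56175314,  0.24738479],
       [-0.68791748, -0.41176145,  0.59768056, -0.41843583],
       [-0.00603964, -0.82021471, -0.57202391,  0.48779141],
       [ 0.        ,  0.        ,  0.        ,  1.        ]])}
top {'fx': 419.2613396600329, 'fy': 419.2613396600329, 'cx': 324.0498512806687, 'cy': 198.29764402324815, 'k1': -0.10490609247616495, 'cam_to_world': array([[-0.00795269, -0.99363281,  0.11238595,  0.54182982],
       [-0.99995679,  0.00844322,  0.00388938, -0.01536366],
       [-0.00481352, -0.11235016, -0.99365702,  0.83690838],
       [ 0.        ,  0.        ,  0.        ,  1.        ]])}
wrist {'fx': 302.14471112594754, 'fy': 302.14471112594754, 'cx': 316.7847652734636, 'cy': 201.8566115933321, 'k1': -0.012280671429905757, 'cam_to_world': array([[-0.40076358,  0.87981424,  0.2555689 ,  0.20598088],
       [ 0.91618063,  0.38446875,  0.1131231 , -0.64666612],
       [ 0.00126906,  0.2794829 , -0.96014983,  0.3715233 ],
       [ 0.        ,  0.        ,  0.        ,  1.        ]])}
```

View pics/side0.png

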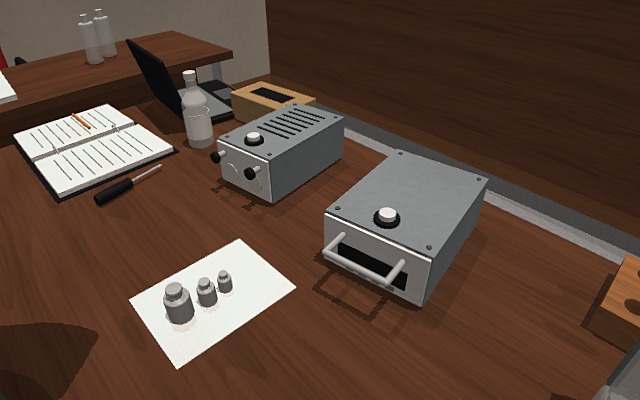

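View pics/top0.png

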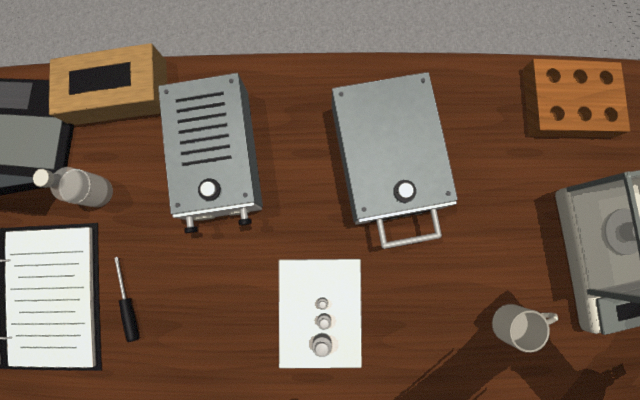

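View pics/wrist0.png

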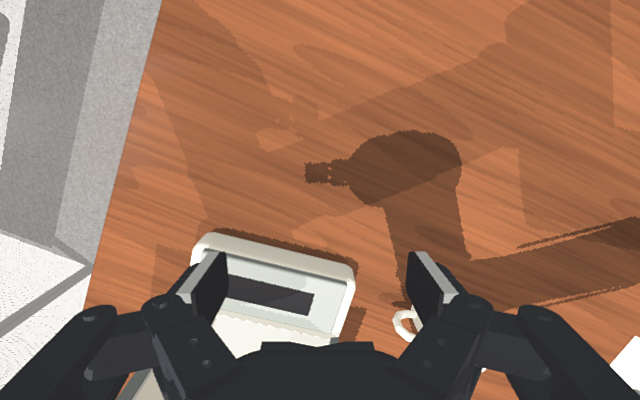

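The target is the right-hand instrument in the top view: bar about (383,246)–(440,237), button (405,190). In the side view its bar is about (326,250)–(395,280) and its button (387,215). The knobbed, slotted one is on the left. I'll crop for exact pixels.

Run:
```python
import cv2
a=cv2.imread('pics/top0.png')[170:260,340:470]; b=cv2.imread('pics/side0.png')[190:300,310:450]
cv2.imwrite('pics/ct.png',cv2.resize(a,None,fx=6,fy=6,interpolation=cv2.INTER_NEAREST)[:600]); cv2.imwrite('pics/cs.png',cv2.resize(b,None,fx=5,fy=5,interpolation=cv2.INTER_NEAREST))
```

```text
(no output)
```

View pics/ct.png

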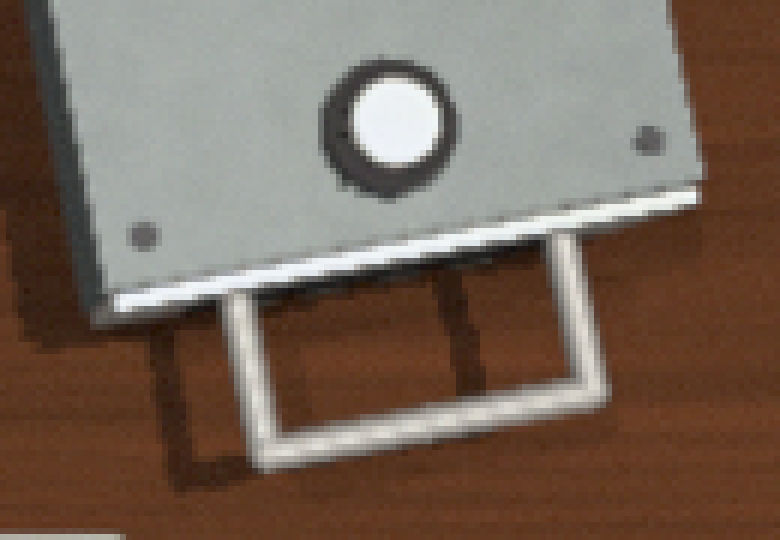

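View pics/cs.png

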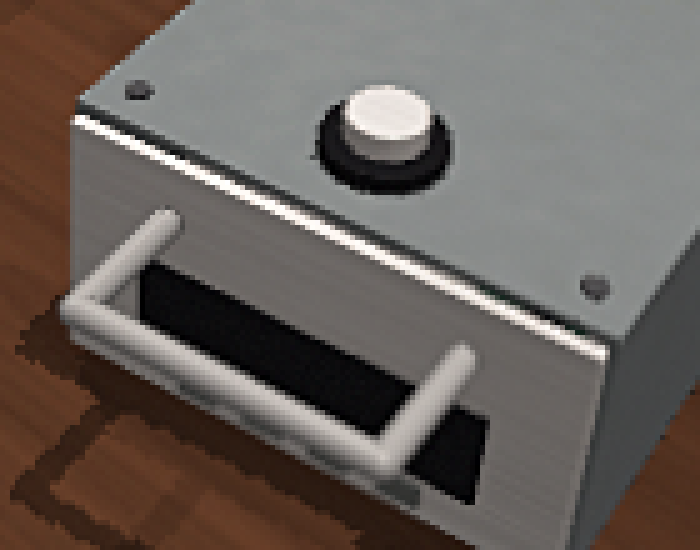

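Crop readings, converted back to full pixels. Top view: bar corners (383.8,245.4) and (438.4,235.5), button top (405.8,189.6). Side view: bar corners (325.2,251.2) and (387.6,281.3), button top (387.2,211.6).

```bash
cat > h.py <<'E'
import numpy as np, cv2
from plant import ctrl
from scipy.spatial.transform import Rotation as R
def ray(n,p,info=None):
    i=info or ctrl.camera_info(n)
    K=np.array([[i['fx'],0,i['cx']],[0,i['fy'],i['cy']],[0,0,1]])
    q=cv2.undistortPoints(np.array([[p]],float),K,np.array([i['k1'],0,0,0,0]))[0,0]
    T=np.array(i['cam_to_world']); d=T[:3,:3]@np.r_[q,1]; return T[:3,3],d/np.linalg.norm(d)
def tri(rays):
    A=0;b=0
    for o,d in rays:
        P=np.eye(3)-np.outer(d,d); A=A+P; b=b+P@o
    x=np.linalg.solve(A,b)
    return x,[np.linalg.norm((np.eye(3)-np.outer(d,d))@(x-o)) for o,d in rays]
def plane(r,z):
    o,d=r; return o+d*(z-o[2])/d[2]
E
python3 - <<'E'
from h import *
P={'L':((383.8,245.4),(325.2,251.2)),'Rr':((438.4,235.5),(387.6,281.3)),'B':((405.8,189.6),(387.2,211.6))}
X={}
for k,(a,b) in P.items():
    r=[ray('top',a),ray('side',b)]
    X[k],e=tri(r); print(k,X[k].round(4),np.round(e,4), 'top@z',plane(r[0],.126 if k=='B' else .085).round(4),'side@z',plane(r[1],.126 if k=='B' else .085).round(4))
m=(X['L']+X['Rr'])/2; d=X['L']-X['Rr']; print(m,np.linalg.norm(d),'yaw',np.degrees(np.arctan2(-d[0],d[1])))
h=X['B']-m; print('to button',np.linalg.norm(h[:2]),np.degrees(np.arctan2(h[1],h[0])))
# other things on table (z=0 guesses)
for n,p in {'w1':(321,303),'w2':(323,321),'w3':(321,345),'mug':(525,327)}.items(): print(n,plane(ray('top',p),0.03).round(3))
s=ctrl.sense(); print(R.from_quat(s['tool_rot']).as_matrix().round(4), s['ee_pos'])
E
```

```text
L [ 0.5415 -0.1183  0.0884] [0.0004 0.0004] top@z [ 0.5413 -0.1185  0.085 ] side@z [ 0.5444 -0.1159  0.085 ]
Rr [ 0.5585 -0.2172  0.0904] [0.0013 0.0013] top@z [ 0.5577 -0.2177  0.085 ] side@z [ 0.5638 -0.2153  0.085 ]
B [ 0.6355 -0.1523  0.1288] [0.0002 0.0002] top@z [ 0.6361 -0.153   0.126 ] side@z [ 0.6384 -0.1501  0.126 ]
[ 0.5500276  -0.16777239  0.08939743] 0.10041815344026604 yaw 9.733574144327394
to button 0.0869052516270067 10.277657286880894
w1 [ 0.433 -0.005  0.03 ]
w2 [ 0.4   -0.008  0.03 ]
w3 [ 0.355 -0.004  0.03 ]
mug [ 0.379 -0.399  0.03 ]
[[-9.156e-01 -4.020e-01 -7.000e-04]
 [-4.020e-01  9.156e-01  1.100e-03]
 [ 2.000e-04  1.300e-03 -1.000e+00]] [ 0.27120721 -0.61766773  0.19768311]
```

Bar middle is about (0.550,−0.168,0.087), and the housing axis is yawed about +10°. The triangulated heights agree with the text to within 4 mm. I'll use a straight-down grasp with the jaws along the pull axis and a partial opening. First I move above the bar.

```bash
python3 -m handwheel '[[[-0.8,0.55,-0.05],[0,0,-0.28],0.42],[[-0.8,0.55,-0.05],[0,0,-0.28],0.42],[[-0.8,0.55,-0.05],[0,0,-0.28],0.42],[[-0.8,0.55,-0.05],[0,0,-0.28],0.42],[[-0.8,0.55,-0.05],[0,0,-0.28],0.42]]'
cat >> h.py <<'E'
def go(p,yaw_y):
    """shift (units of .3 m, tool axes) and turn (units of pi) from the measured pose to tool-down pose with tool y at yaw_y deg"""
    s=ctrl.sense(); M=R.from_quat(s['tool_rot'])
    a=np.radians(yaw_y); y=np.array([np.cos(a),np.sin(a),0]); z=np.array([0,0,-1.]); x=np.cross(y,z)
    T=R.from_matrix(np.c_[x,y,z])
    print('t',round(s['t'],2),'pos',s['ee_pos'].round(4),'gap',round(s['finger_gap'],4),'F',s['contact_force'].round(1),'q',s['joint_positions'].round(2))
    print('shift',(M.inv().apply(np.array(p)-s['ee_pos'])/.3).round(4),'turn',((M.inv()*T).as_rotvec()/np.pi).round(4))
E
python3 - <<'E'
from h import *
go([.549,-.168,.20],190)
E
```

```text
t: 0.78
ee_pos: [0.4258, -0.3682, 0.2136]
tool_rot: [-0.605, 0.796, -0.0, 0.0]
contact_force: [-0.2, -0.6, 0.1]
finger_gap: 0.036
t 0.78 pos [ 0.4258 -0.3682  0.2136] gap 0.036 F [-0.2 -0.6  0.1] q [-0.37  0.16 -0.22 -0.   -1.19  0.09]
shift [-0.7527 -0.2172  0.0455] turn [-1.000e-04  0.000e+00 -1.418e-01]
```

```bash
python3 -m handwheel '[[[-0.75,-0.217,0.04],[0,0,-0.142],0.42],[[-0.75,-0.217,0.04],[0,0,-0.142],0.42],[[-0.75,-0.217,0.04],[0,0,-0.142],0.42],[[-0.75,-0.217,0.04],[0,0,-0.142],0.42],[[-0.75,-0.217,0.04],[0,0,-0.142],0.42]]'
python3 - <<'E'
from h import *
go([.549,-.168,.0665],190)
i=ctrl.camera_info('wrist'); im=ctrl.camera('wrist')[:,:,::-1]; cv2.imwrite('pics/w1.png',im)
import pickle; pickle.dump(i,open('w1.pkl','wb'))
E
```

```text
t: 1.4
ee_pos: [0.5502, -0.1692, 0.2007]
tool_rot: [0.765, -0.644, -0.0, 0.0]
contact_force: [-0.3, 0.1, -0.1]
finger_gap: 0.0359
t 1.4 pos [ 0.5502 -0.1692  0.2007] gap 0.0359 F [-0.3  0.1 -0.1] q [ 0.04  0.2  -0.21 -0.   -1.17  0.13]
shift [-0.0045  0.0028  0.4473] turn [ 0.0003  0.0001 -0.0007]
```

View pics/w1.png

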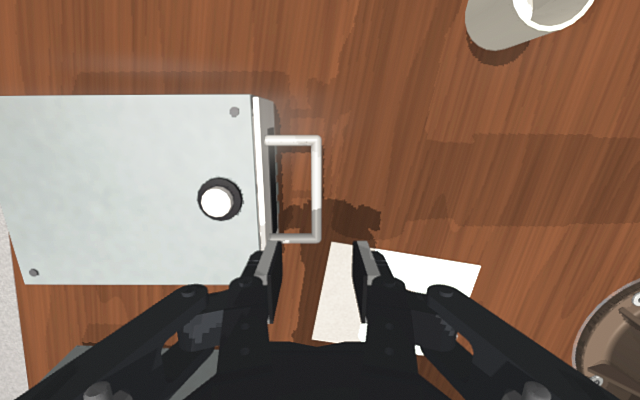

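The wrist view shows the bar vertical at column 317, corners about (317,141) and (317,239), with the pads symmetric around column 316. The bar is parallel to the pads, so the yaw is right. Triangulating again with this view added:

Run:
```python
from h import *
import pickle; i=pickle.load(open('w1.pkl','rb'))
P={'L':((383.8,245.4),(325.2,251.2),(317,239)),'Rr':((438.4,235.5),(387.6,281.3),(317,141.5)),'B':((405.8,189.6),(387.2,211.6),(215,202))}
X={}
for k,(a,b,w) in P.items():
    W=ray('wrist',w,i)
    for nm,rs in (('all',[ray('top',a),ray('side',b),W]),('top+w',[ray('top',a),W])):
        x,e=tri(rs); print(k,nm,x.round(4),np.round(e,4))
        X[nm,k]=x
    print('w@z',plane(W,.126 if k=='B' else .085).round(4))
for nm in('all','top+w'):
    m=(X[nm,'L']+X[nm,'Rr'])/2; d=X[nm,'L']-X[nm,'Rr']; print(nm,m.round(4),'yaw',np.degrees(np.arctan2(-d[0],d[1])).round(2))
go([.549,-.168,.067],190)
```

```text
L all [ 0.5413 -0.1184  0.0886] [0.0004 0.0005 0.0004]
L top+w [ 0.5411 -0.1182  0.0879] [0.0002 0.0002]
w@z [ 0.5406 -0.117   0.085 ]
Rr all [ 0.5582 -0.2166  0.0908] [0.0007 0.002  0.0013]
Rr top+w [ 0.5576 -0.2156  0.093 ] [0.0001 0.0001]
w@z [ 0.5576 -0.2149  0.085 ]
B all [ 0.6354 -0.1528  0.1283] [0.0004 0.0008 0.0011]
B top+w [ 0.636  -0.153   0.1256] [0.0001 0.0001]
w@z [ 0.6357 -0.1531  0.126 ]
all [ 0.5497 -0.1675  0.0897] yaw 9.76
top+w [ 0.5493 -0.1669  0.0905] yaw 9.66
t 1.45 pos [ 0.5493 -0.1705  0.2008] gap 0.036 F [-0.4 -1.3 -0.3] q [ 0.04  0.19 -0.21 -0.   -1.17  0.13]
shift [-0.0082 -0.0008  0.446 ] turn [ 0.0004  0.0001 -0.001 ]
```

```bash
python3 -m handwheel '[[[-0.005,0,0.2],[0,0,0],0.42],[[-0.005,0,0.35],[0,0,0],0.42],[[-0.005,0,0.44],[0,0,0],0.42],[[-0.005,0,0.44],[0,0,0],0.42]]'
python3 - <<'E'
from h import *
go([.549,-.168,.067],190)
cv2.imwrite('pics/s2.png',cv2.resize(ctrl.camera('side')[150:320,260:480,::-1],None,fx=3,fy=3))
E
```

```text
t: 1.95
ee_pos: [0.5465, -0.1713, 0.0675]
tool_rot: [0.764, -0.646, -0.002, 0.001]
contact_force: [0.1, 0.2, 0.7]
finger_gap: 0.036
t 1.95 pos [ 0.5465 -0.1713  0.0675] gap 0.036 F [0.1 0.2 0.7] q [ 0.04  0.31 -0.38 -0.   -0.88  0.13]
shift [-0.0096 -0.0101  0.0016] turn [ 0.0015  0.0003 -0.0023]
```

View pics/s2.png

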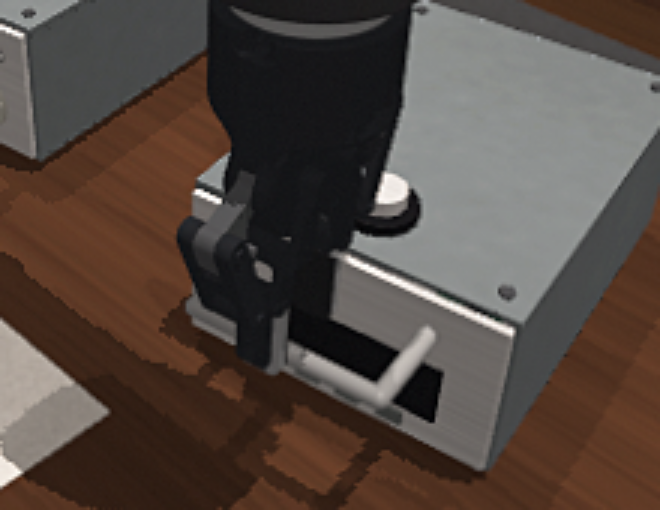

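The front finger is before the bar (crop ~(262,330)) and the other finger is behind it, clear of the panel. Closing.

```bash
python3 -m handwheel '[[[0,0,0],[0,0,0],0.0],[[0,0,0],[0,0,0],0.0],[[0,0,0],[0,0,0],0.0],[[0,0,0],[0,0,0],0.0]]'
python3 - <<'E'
from h import *
go([.549,-.168,.067],190)
E
```

```text
t: 2.5
ee_pos: [0.549, -0.1703, 0.0698]
tool_rot: [0.764, -0.645, 0.0, -0.0]
contact_force: [0.4, 0.5, -0.1]
finger_gap: -0.0
t 2.5 pos [ 0.549  -0.1703  0.0698] gap -0.0 F [ 0.4  0.5 -0.1] q [ 0.04  0.31 -0.38  0.   -0.88  0.13]
shift [-0.0077 -0.0014  0.0095] turn [-0.0002 -0.     -0.0018]
```

The fingers closed fully (gap 0), so they missed the bar. I need to see where they are.

Run:
```python
from h import *
cv2.imwrite('pics/s3.png',cv2.resize(ctrl.camera('side')[150:320,260:480,::-1],None,fx=3,fy=3,interpolation=cv2.INTER_NEAREST))
cv2.imwrite('pics/w3.png',ctrl.camera('wrist')[:,:,::-1])
```

```text
(no output)
```

View pics/s3.png

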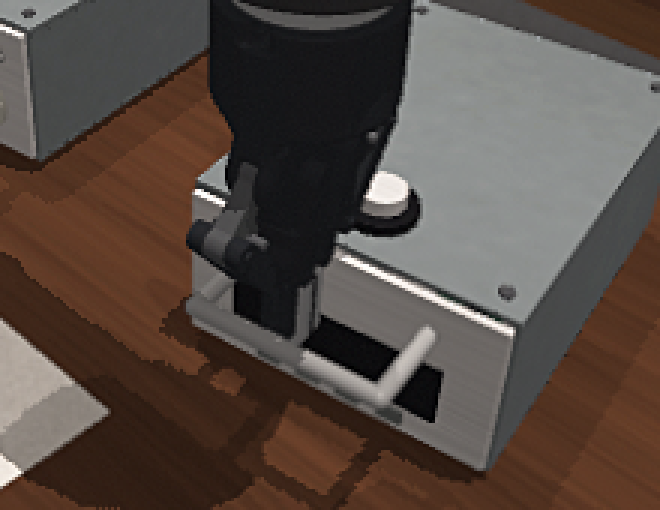

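View pics/w3.png

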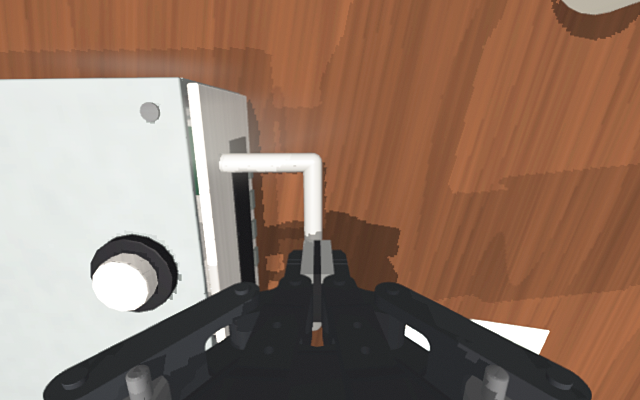

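Run:
```python
from h import *
a=ctrl.camera('side')[225:290,315:405,::-1]
cv2.imwrite('pics/s4.png',cv2.resize(a,None,fx=8,fy=8,interpolation=cv2.INTER_CUBIC))
i=ctrl.camera_info('side'); T=i['cam_to_world']
def proj(n,X):
    i=ctrl.camera_info(n); T=np.linalg.inv(i['cam_to_world']); K=np.array([[i['fx'],0,i['cx']],[0,i['fy'],i['cy']],[0,0,1.]])
    return cv2.projectPoints(np.array([X],float),cv2.Rodrigues(T[:3,:3])[0],T[:3,3],K,np.array([i['k1'],0,0,0,0.]))[0][0,0].round(1)
for n in('side','wrist','top'): print(n,'tcp',proj(n,ctrl.sense()['ee_pos']),'bar',proj(n,[.549,-.170,.087]))
cv2.imwrite('pics/w4.png',cv2.resize(ctrl.camera('wrist')[150:350,220:420,::-1],None,fx=3,fy=3,interpolation=cv2.INTER_CUBIC))
```

```text
side tcp [354.5 277.2] bar [355.1 268.2]
wrist tcp [316.3 233.8] bar [315.6 246.1]
top tcp [410.8 240.9] bar [412.5 240.7]
```

View pics/s4.png

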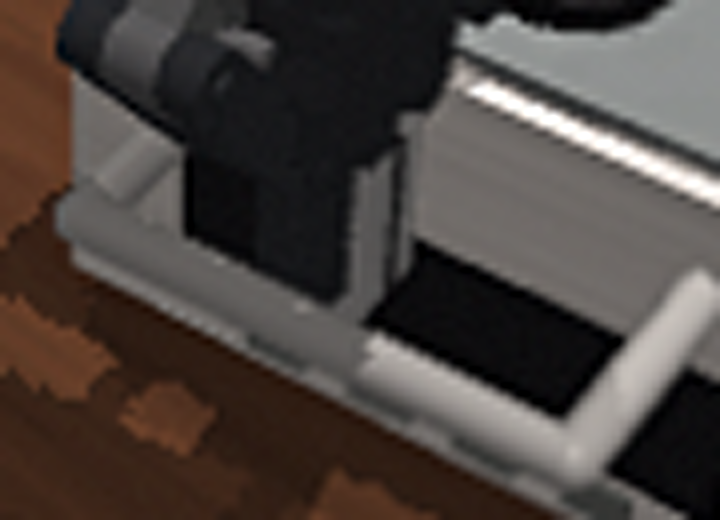

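View pics/w4.png

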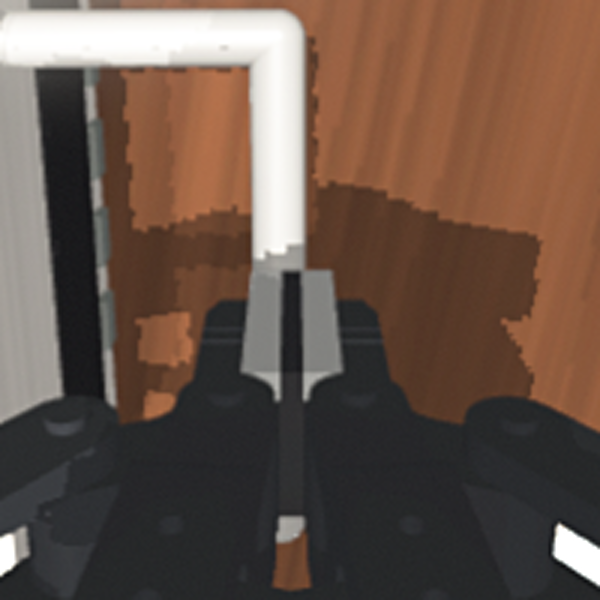

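Run:
```python
from h import *
s=ctrl.sense(); M=R.from_quat(s['tool_rot']).as_matrix(); p=s['ee_pos']
for px in [(310,240),(332,240),(302,274),(335,274),(317,325)]:
    o,d=ray('wrist',px)
    for xo in (.011,0.,-.011):
        n=M[:,0]; t=(n@(p+xo*n-o))/(n@d); X=o+t*d
        print(px,xo,X.round(4),'tool',(M.T@(X-p)).round(4))
print(ctrl.sense()['t'])
```

```text
(310, 240) 0.011 [ 0.5535 -0.1807  0.1045] tool [ 0.011  -0.0029 -0.0351]
(310, 240) 0.0 [ 0.5523 -0.1697  0.079 ] tool [ 0.     -0.0036 -0.0096]
(310, 240) -0.011 [ 0.5511 -0.1588  0.0536] tool [-0.011  -0.0043  0.0158]
(332, 240) 0.011 [ 0.5428 -0.1825  0.1045] tool [ 0.011   0.008  -0.0351]
(332, 240) 0.0 [ 0.5396 -0.1719  0.0791] tool [-0.      0.0093 -0.0097]
(332, 240) -0.011 [ 0.5364 -0.1613  0.0536] tool [-0.011   0.0107  0.0158]
(302, 274) 0.011 [ 0.5559 -0.1803  0.1378] tool [ 0.011  -0.0053 -0.0684]
(302, 274) 0.0 [ 0.5551 -0.1693  0.1184] tool [-0.     -0.0064 -0.049 ]
(302, 274) -0.011 [ 0.5543 -0.1582  0.0991] tool [-0.011  -0.0075 -0.0297]
(335, 274) 0.011 [ 0.5431 -0.1825  0.1378] tool [ 0.011   0.0076 -0.0684]
(335, 274) 0.0 [ 0.54   -0.1718  0.1185] tool [ 0.      0.0089 -0.049 ]
(335, 274) -0.011 [ 0.5369 -0.1612  0.0991] tool [-0.011   0.0101 -0.0297]
(317, 325) 0.011 [ 0.5501 -0.1813  0.1676] tool [ 0.011   0.0006 -0.0982]
(317, 325) 0.0 [ 0.5482 -0.1704  0.1538] tool [ 0.      0.0006 -0.0843]
(317, 325) -0.011 [ 0.5464 -0.1596  0.1399] tool [-0.011   0.0005 -0.0705]
2.7
```

Run:
```python
from h import *
s=ctrl.sense(); M=R.from_quat(s['tool_rot']).as_matrix(); p=s['ee_pos']
for w,sd in [((331.3,240),(358.1,263.5)),((331.3,240),(357,262)),((320,240),(361.5,263.5))]:
    X,e=tri([ray('wrist',w),ray('side',sd)]); print(X.round(4),np.round(e,4),(M.T@(X-p)).round(4))
i=ctrl.camera_info('wrist')['cam_to_world']; print((M.T@(i[:3,3]-p)).round(4),(M.T@i[:3,:3]).round(3))
```

```text
[ 0.5429 -0.1816  0.107 ] [0.0018 0.0018] [ 0.0101  0.0077 -0.0376]
[ 0.5428 -0.1809  0.1084] [0.003 0.003] [ 0.0094  0.0077 -0.039 ]
[ 0.5485 -0.1811  0.1042] [0.0002 0.0002] [ 0.0106  0.002  -0.0348]
[ 0.071   0.0007 -0.174 ] [[-0.001 -0.96  -0.278]
 [ 1.    -0.001 -0.002]
 [ 0.001 -0.278  0.96 ]]
```

```bash
python3 - <<'E'
from h import *
import pickle; 
C=np.array([.071,.0007,-.174]); 
i=ctrl.camera_info('wrist'); M=R.from_quat(ctrl.sense()['tool_rot']).as_matrix()
def toolray(px):
    o,d=ray('wrist',px); return C,M.T@d
for nm,pxs,h in (('open',[(226,252),(410,252)],.0428),('36',[(280,240),(355,241)],.018),('shut',[(314,240),(321,240)],0.001)):
    for px in pxs:
        c,d=toolray(px); t=(.011-c[0])/d[0]; print(nm,px,(c+t*d).round(4))
E
python3 - <<'E'
import cv2
a=cv2.imread('pics/w1.png')[200:360,200:440]; cv2.imwrite('pics/w1c.png',cv2.resize(a,None,fx=3,fy=3,interpolation=cv2.INTER_CUBIC))
E
```

```text
open (226, 252) [ 0.011  -0.0408 -0.0487]
open (410, 252) [ 0.011   0.0427 -0.0489]
36 (280, 240) [ 0.011  -0.0178 -0.0351]
36 (355, 241) [ 0.011   0.0193 -0.0364]
shut (314, 240) [ 0.011  -0.0009 -0.0351]
shut (321, 240) [ 0.011   0.0025 -0.0351]
```

View pics/w1c.png

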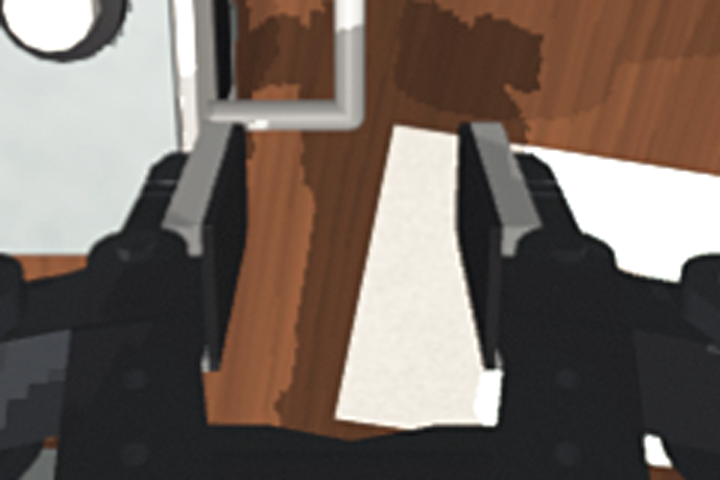

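Both views put the visible finger ends about 35 mm behind the reported TCP (49 mm when open, which fits the 13 mm swing). The reported TCP is therefore longer than the real fingers: the jaws shut about 13 mm above the bar and touched nothing. I'll trust the images, reopen, and go about 37 mm lower while watching the force.

```bash
python3 -m handwheel '[[[0,-0.004,0],[0,0,0],0.42],[[0,-0.004,0],[0,0,0],0.42],[[0,-0.004,0],[0,0,0],0.42],[[0,-0.004,0.04],[0,0,0],0.42],[[0,-0.004,0.06],[0,0,0],0.42]]'
python3 -m handwheel '[[[0,0,0.03],[0,0,0],0.42],[[0,0,0.06],[0,0,0],0.42],[[0,0,0.06],[0,0,0],0.42]]'
python3 - <<'E'
from h import *
go([.549,-.168,.033],190)
cv2.imwrite('pics/s5.png',cv2.resize(ctrl.camera('side')[150:320,260:480,::-1],None,fx=3,fy=3,interpolation=cv2.INTER_CUBIC))
E
```

```text
t: 3.32
ee_pos: [0.5492, -0.1701, 0.0502]
tool_rot: [0.764, -0.645, -0.001, 0.0]
contact_force: [-0.2, -0.7, -0.8]
finger_gap: 0.0362
t: 3.7
ee_pos: [0.5492, -0.1702, 0.0324]
tool_rot: [0.764, -0.645, -0.001, 0.001]
contact_force: [-0.8, 1.2, -0.1]
finger_gap: 0.0359
t 3.7 pos [ 0.5492 -0.1702  0.0324] gap 0.0359 F [-0.8  1.2 -0.1] q [ 0.04  0.36 -0.41 -0.   -0.8   0.13]
shift [-0.0073 -0.0004 -0.0022] turn [ 0.0006  0.0001 -0.0019]
```

View pics/s5.png

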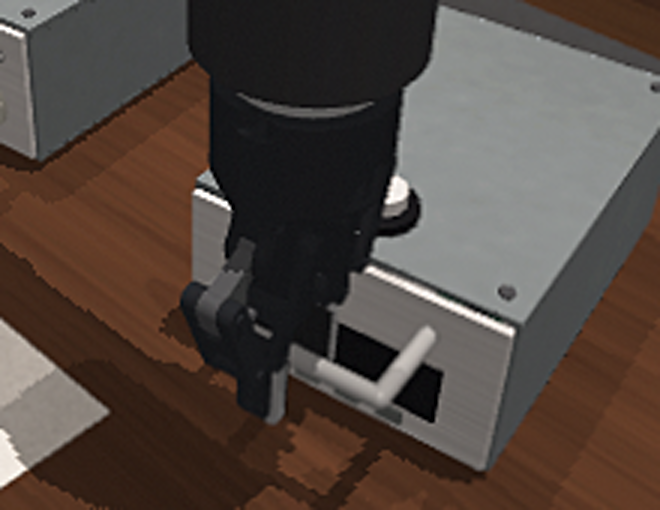

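The front finger now reaches well below the bar (tip at crop ~(275,420)), with no contact. Closing.

```bash
python3 -m handwheel '[[[0,0,0],[0,0,0],0.0],[[0,0,0],[0,0,0],0.0],[[0,0,0],[0,0,0],0.0],[[0,0,0],[0,0,0],0.0]]'
python3 - <<'E'
from h import *
s=ctrl.sense(); M=R.from_quat(s['tool_rot']).as_matrix(); a=np.radians(9.75)
print('pull dir in tool', (M.T@[-np.cos(a),-np.sin(a),0]).round(4))
go([.549,-.168,.033],190)
E
```

```text
t: 4.25
ee_pos: [0.5509, -0.1701, 0.0339]
tool_rot: [0.764, -0.645, 0.001, -0.001]
contact_force: [2.8, 1.0, 1.6]
finger_gap: 0.0078
pull dir in tool [ 0.001   1.     -0.0018]
t 4.25 pos [ 0.5509 -0.1701  0.0339] gap 0.0078 F [2.8 1.  1.6] q [ 0.04  0.36 -0.41  0.   -0.8   0.13]
shift [-0.008   0.0052  0.0031] turn [-0.0006 -0.0001 -0.0017]
```

Gripped: gap 7.8 mm on the bar. Now I pull along tool +y to about 0.127–0.128.

```bash
python3 -m handwheel '[[[0,0.05,0],[0,0,0],0],[[0,0.1,0],[0,0,0],0],[[0,0.15,0],[0,0,0],0],[[0,0.2,0],[0,0,0],0],[[0,0.25,0],[0,0,0],0]]'
python3 -m handwheel '[[[0,0.05,0],[0,0,0],0],[[0,0.1,0],[0,0,0],0],[[0,0.14,0],[0,0,0],0],[[0,0.177,0],[0,0,0],0],[[0,0.177,0],[0,0,0],0]]'
python3 - <<'E'
from h import *
s=ctrl.sense(); print('moved',np.linalg.norm((s['ee_pos']-[.5505,-.1701,.034])[:2]))
go([.549,-.168,.033],190)
cv2.imwrite('pics/t6.png',ctrl.camera('top')[:,:,::-1])
E
```

```text
t: 4.88
ee_pos: [0.4775, -0.183, 0.034]
tool_rot: [0.764, -0.645, 0.001, -0.001]
contact_force: [6.9, -1.4, -3.5]
finger_gap: 0.0078
t: 5.5
ee_pos: [0.4241, -0.1923, 0.0339]
tool_rot: [0.764, -0.645, 0.001, -0.0]
contact_force: [4.9, -4.2, -3.0]
finger_gap: 0.0078
moved 0.12831937742283492
t 5.5 pos [ 0.4241 -0.1923  0.0339] gap 0.0078 F [ 4.9 -4.2 -3. ] q [-0.    0.2  -0.65  0.   -0.72  0.17]
shift [-0.0099 -0.424   0.004 ] turn [-0.0006 -0.0003 -0.0018]
```

View pics/t6.png

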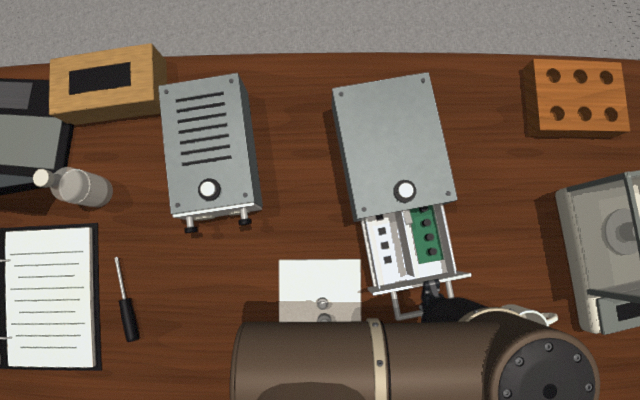

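The chassis is out 0.128 m, the other instrument is still shut, and the lid and button have not moved. Opening the jaws so it can settle into the catch, then rising.

```bash
python3 -m handwheel '[[[0,0,0],[0,0,0],0.5],[[0,0,0],[0,0,0],0.5],[[0,-0.02,0],[0,0,0],0.5],[[0,-0.03,0],[0,0,0],0.5],[[0,-0.03,0],[0,0,0],0.5]]'
python3 -m handwheel '[[[0,0,-0.1],[0,0,0],0.5],[[0,0,-0.25],[0,0,0],0.5],[[0,0,-0.42],[0,0,0],0.5],[[0,0,-0.5],[0,0,0],0.5],[[0,0,-0.5],[0,0,0],0.5]]'
python3 - <<'E'
from h import *
go([.636,-.1525,.21],190)
cv2.imwrite('pics/s7.png',ctrl.camera('side')[:,:,::-1])
cv2.imwrite('pics/w7.png',ctrl.camera('wrist')[:,:,::-1])
E
```

```text
t: 6.18
ee_pos: [0.4326, -0.1901, 0.0333]
tool_rot: [0.764, -0.645, -0.0, 0.0]
contact_force: [-0.0, 0.2, -0.6]
finger_gap: 0.0427
t: 6.8
ee_pos: [0.4336, -0.1903, 0.1854]
tool_rot: [0.764, -0.645, 0.002, -0.001]
contact_force: [0.6, -0.2, -1.9]
finger_gap: 0.0432
t 6.8 pos [ 0.4336 -0.1903  0.1854] gap 0.0432 F [ 0.6 -0.2 -1.9] q [ 0.    0.03 -0.44  0.   -1.1   0.17]
shift [-0.0107 -0.6865 -0.0793] turn [-0.0013 -0.0003 -0.0018]
```

View pics/s7.png

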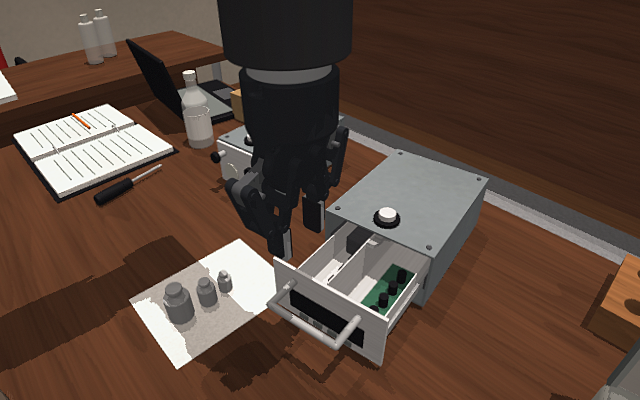

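View pics/w7.png

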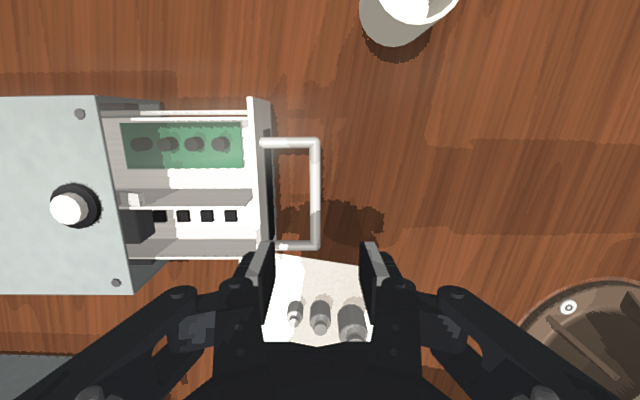

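The chassis stays out by itself. In the wrist view the bar is still at column 316 and the drawer is open; the side view agrees. Moving above the button with the jaws shut, and re-measuring the bar to confirm the lock at ~0.118.

```bash
python3 -m handwheel '[[[-0.005,-0.2,0],[0,0,-0.0015],0],[[-0.009,-0.4,0],[0,0,-0.0015],0],[[-0.009,-0.55,0],[0,0,-0.0015],0],[[-0.009,-0.686,0],[0,0,-0.0015],0],[[-0.009,-0.686,0],[0,0,-0.0015],0]]'
python3 - <<'E'
from h import *
go([.636,-.1525,.10],190)
i=ctrl.camera_info('wrist')
cv2.imwrite('pics/w8.png',ctrl.camera('wrist')[:,:,::-1])
cv2.imwrite('pics/t8.png',ctrl.camera('top')[:,:,::-1])
import pickle; pickle.dump(i,open('w8.pkl','wb'))
E
```

```text
t: 7.52
ee_pos: [0.636, -0.1523, 0.1797]
tool_rot: [0.766, -0.643, -0.002, 0.002]
contact_force: [-0.7, 0.8, -0.5]
finger_gap: 0.0001
t 7.53 pos [ 0.636  -0.1523  0.1797] gap 0.0001 F [-0.7  0.8 -0.5] q [ 0.06  0.34 -0.06 -0.   -1.18  0.11]
shift [ 0.0009 -0.0012  0.2658] turn [ 0.0015  0.0002 -0.0001]
```

View pics/w8.png

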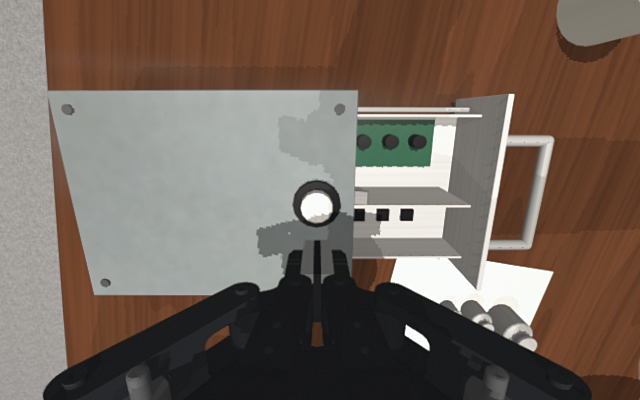

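View pics/t8.png

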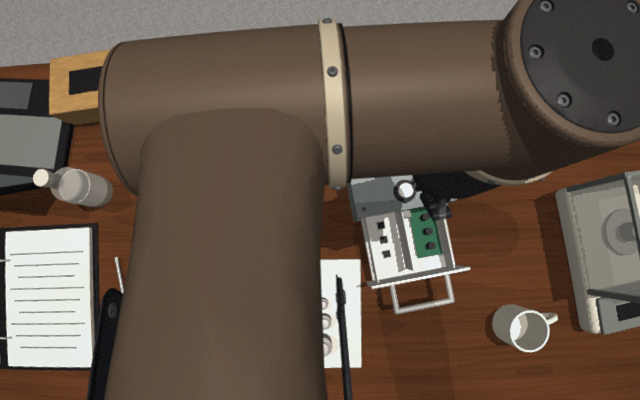

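The button is at (317,208) in the wrist view and the bar corners at (548,142) and (528,244). In the top view the bar corners are about (398,309) and (451,299). Checking the lock distance, the button position and where the fingertips project.

Run:
```python
from h import *
import pickle; i=pickle.load(open('w8.pkl','rb'))
def proj(n,X):
    i=ctrl.camera_info(n); T=np.linalg.inv(i['cam_to_world']); K=np.array([[i['fx'],0,i['cx']],[0,i['fy'],i['cy']],[0,0,1.]])
    return cv2.projectPoints(np.array([X],float),cv2.Rodrigues(T[:3,:3])[0],T[:3,3],K,np.array([i['k1'],0,0,0,0.]))[0][0,0].round(1)
p=ctrl.sense()['ee_pos']
print('top: tip',proj('top',p+[0,0,.035]),'tcp',proj('top',p),'btn',proj('top',[.636,-.153,.126]))
print('wrist: btn',proj('wrist',[.636,-.153,.126]),'meas btn',plane(ray('wrist',(317,208),i),.126).round(4))
a=np.radians(9.75)
m0=np.array([.5493,-.167])
for px in [((548,142),(528,244))]:
    L=plane(ray('wrist',px[1],i),.085);Rr=plane(ray('wrist',px[0],i),.085); m=(L+Rr)/2
    print(m.round(4),'out',(m0-m[:2])@[np.cos(a),np.sin(a)])
m=(plane(ray('top',(398,309)),.085)+plane(ray('top',(451,299)),.085))/2; print(m.round(4),'out',(m0-m[:2])@[np.cos(a),np.sin(a)])
print(p)
cv2.imwrite('pics/t8c.png',cv2.resize(cv2.imread('pics/t8.png')[160:260,340:480],None,fx=5,fy=5,interpolation=cv2.INTER_CUBIC))
cv2.imwrite('pics/w8c.png',cv2.resize(cv2.imread('pics/w8.png')[170:300,240:400],None,fx=4,fy=4,interpolation=cv2.INTER_CUBIC))
```

```text
top: tip [417. 183.] tcp [412.3 186.3] btn [405.8 189.6]
wrist: btn [313.8 206.7] meas btn [ 0.6353 -0.1523  0.126 ]
[ 0.4332 -0.1867  0.085 ] out 0.11779935646981501
[ 0.4365 -0.1895  0.085 ] out 0.11502813406202311
[ 0.63402801 -0.15278876  0.18103618]
```

View pics/t8c.png

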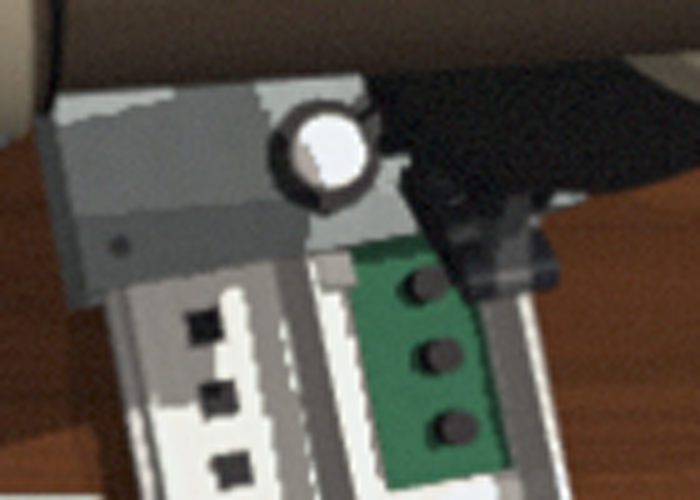

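View pics/w8c.png

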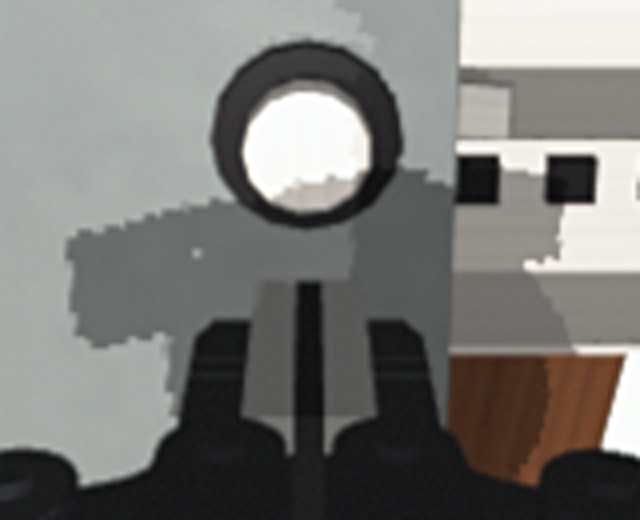

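The lock is confirmed: the wrist view reads 0.118 out and the top view 0.115. The fingers line up with the button (column 317 for both) and the tip projects where expected. Descending to just above the button.

```bash
python3 -m handwheel '[[[0,0,0.12],[0,0,0],0],[[0,0,0.22],[0,0,0],0],[[0,0,0.255],[0,0,0],0],[[0,0,0.255],[0,0,0],0]]'
python3 - <<'E'
from h import *
go([.6355,-.1527,.091],190)
cv2.imwrite('pics/s9.png',cv2.resize(ctrl.camera('side')[150:290,320:480,::-1],None,fx=4,fy=4,interpolation=cv2.INTER_CUBIC))
cv2.imwrite('pics/w9.png',cv2.resize(ctrl.camera('wrist')[150:320,220:420,::-1],None,fx=3,fy=3,interpolation=cv2.INTER_CUBIC))
E
```

```text
t: 8.12
ee_pos: [0.6343, -0.1532, 0.1068]
tool_rot: [0.766, -0.643, -0.0, 0.0]
contact_force: [-0.1, 0.7, -0.0]
finger_gap: 0.0003
t 8.12 pos [ 0.6343 -0.1532  0.1068] gap 0.0003 F [-0.1  0.7 -0. ] q [ 0.06  0.39 -0.16  0.   -1.02  0.11]
shift [-0.0009 -0.0043  0.0527] turn [ 0.0003 -0.     -0.0004]
```

View pics/s9.png

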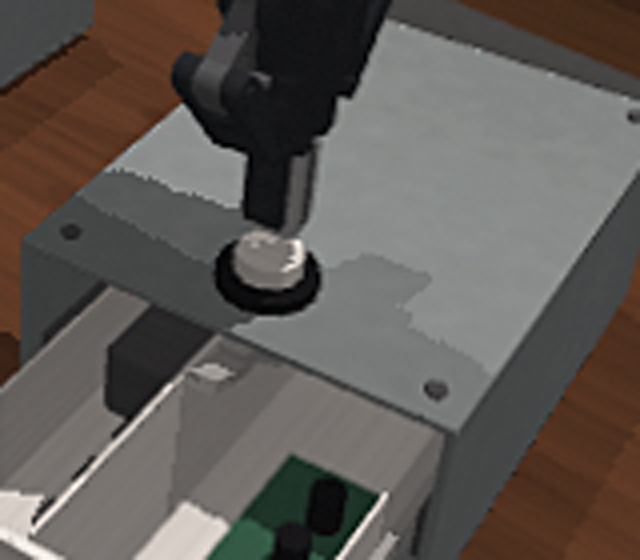

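View pics/w9.png

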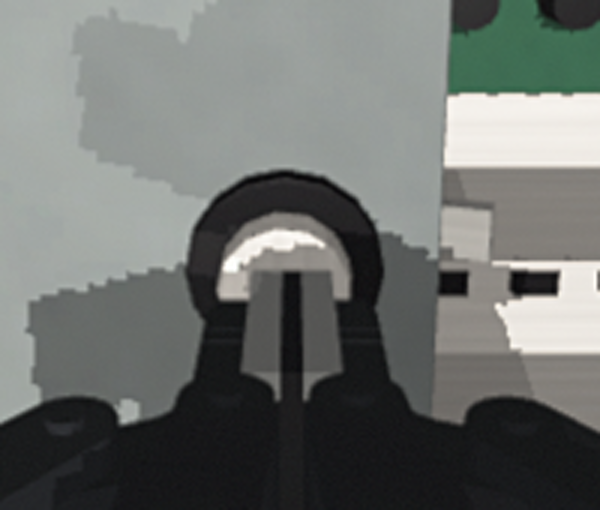

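The tips are centred over the button, about 15 mm above it. Pressing down gently.

```bash
python3 -m handwheel '[[[0,-0.002,0.035],[0,0,0],0],[[0,-0.002,0.055],[0,0,0],0],[[0,-0.002,0.065],[0,0,0],0],[[0,-0.002,0.065],[0,0,0],0]]'
python3 - <<'E'
from h import *
s=ctrl.sense(); print(s['ee_pos'].round(4),s['contact_force'].round(1))
cv2.imwrite('pics/s10.png',ctrl.camera('side')[:,:,::-1])
E
```

```text
t: 8.72
ee_pos: [0.6357, -0.1528, 0.0876]
tool_rot: [0.766, -0.643, 0.0, -0.0]
contact_force: [-0.7, 0.3, 4.2]
finger_gap: 0.0003
[ 0.6357 -0.1528  0.0876] [-0.7  0.3  4.2]
```

View pics/s10.png

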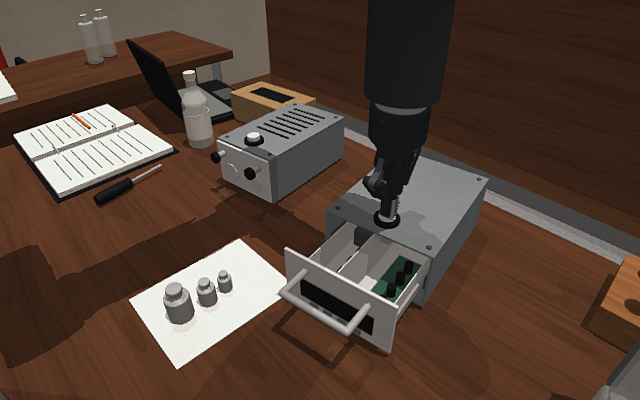

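The force is 4.2 N and the drawer has started in (bar corner from (272,298) to (283,292)). I'll press about 1 mm more and hold.

```bash
python3 -m handwheel '[[[0,0,0.004],[0,0,0],0],[[0,0,0.004],[0,0,0],0],[[0,0,0.004],[0,0,0],0],[[0,0,0.004],[0,0,0],0]]'
python3 - <<'E'
from h import *
cv2.imwrite('pics/s11.png',ctrl.camera('side')[:,:,::-1])
E
```

```text
t: 9.28
ee_pos: [0.6357, -0.1529, 0.0863]
tool_rot: [0.766, -0.643, 0.0, -0.0]
contact_force: [-0.8, 0.9, 4.6]
finger_gap: -0.0002
```

View pics/s11.png

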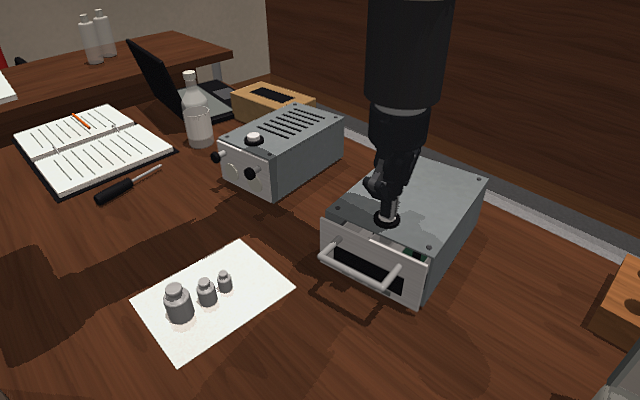

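The chassis is nearly home. Holding a little longer, then lifting off and backing away upward.

```bash
python3 -m handwheel '[[[0,0,0],[0,0,0],0],[[0,0,0],[0,0,0],0],[[0,0,0],[0,0,0],0],[[0,0,0],[0,0,0],0]]'
python3 -m handwheel '[[[0,0,-0.06],[0,0,0],0],[[0,0,-0.2],[0,0,0],0],[[0,0,-0.38],[0,0,0],0],[[0,0,-0.4],[0,0,0],0],[[0,0,-0.4],[0,0,0],0]]'
python3 -m handwheel '[[[0.2,0.1,0],[0,0,0],0],[[0.4,0.25,0],[0,0,0],0],[[0.6,0.4,0],[0,0,0],0],[[0.6,0.4,0],[0,0,0],0],[[0.6,0.4,0],[0,0,0],0]]'
python3 - <<'E'
from h import *
cv2.imwrite('pics/s12.png',ctrl.camera('side')[:,:,::-1])
cv2.imwrite('pics/t12.png',ctrl.camera('top')[:,:,::-1])
s=ctrl.sense(); print(s['t'],s['ee_pos'],s['contact_force'])
E
```

```text
t: 9.82
ee_pos: [0.6357, -0.1528, 0.0863]
tool_rot: [0.766, -0.643, 0.0, -0.0]
contact_force: [0.7, 0.8, 4.7]
finger_gap: 0.0005
t: 10.45
ee_pos: [0.6353, -0.1528, 0.207]
tool_rot: [0.766, -0.643, 0.0, -0.0]
contact_force: [0.3, -0.5, -1.8]
finger_gap: 0.0005
t: 11.08
ee_pos: [0.5462, -0.3524, 0.2044]
tool_rot: [0.765, -0.645, -0.002, 0.001]
contact_force: [-0.3, 0.5, -0.6]
finger_gap: -0.0002
11.175 [ 0.54768114 -0.35063389  0.2048613 ] [ 0.46019055  0.30195713 -0.19559847]
```

View pics/s12.png

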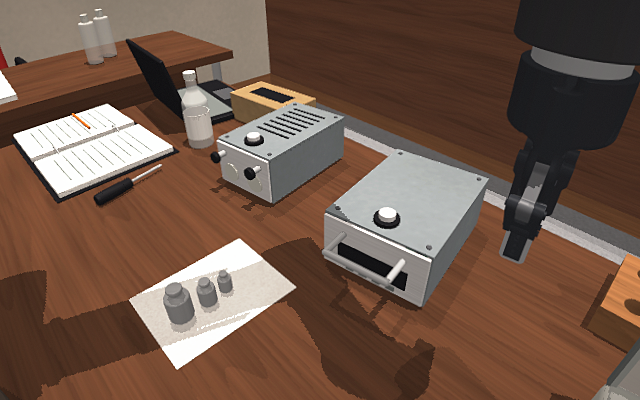

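View pics/t12.png

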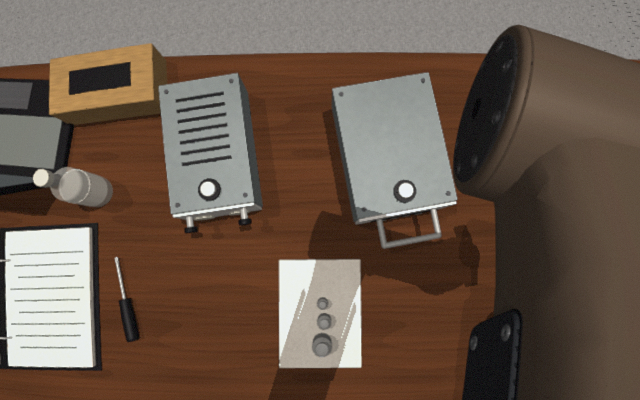

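Both views match the start: bar at (384,246)–(439,236) in top, and the knobbed instrument unchanged. The hand is clear. Doing a quick numeric compare, then handing in.

Run:
```python
from h import *
for n,(y,x,h,w) in {'bar':(225,375,28,70),'printer':(195,165,45,95)}.items():
    a=cv2.imread('pics/top0.png',0);b=cv2.imread('pics/top0.png',0)
    t=cv2.imread('pics/top0.png',0)[y:y+h,x:x+w]; s=cv2.imread('pics/t12.png',0)[y-15:y+h+15,x-15:x+w+15]
    r=cv2.matchTemplate(s,t,cv2.TM_CCOEFF_NORMED); _,v,_,l=cv2.minMaxLoc(r); print(n,'shift px',l[0]-15,l[1]-15,'score',round(v,3))
print(ctrl.sign_off())
```

```text
bar shift px 0 0 score 0.906
printer shift px 0 0 score 0.999
the job is handed in; nothing more can be done
None
```

The slide catch on the bar-handled, plain-lid instrument works. I pulled its chassis out 0.128 m by the bar and let go, and it stayed out locked. I then pressed the round button (about 4.7 N) and the chassis ran fully home. I lifted the hand away and handed in after about 11 s on the robot's clock.

**Last checks:**
- **Locked position:** it read 0.118 m out in the wrist view and 0.115 m in the top view. I put the 3 mm difference down to pixel reading.
- **After the release:** the bar and the other instrument's front showed no pixel shift from the first top picture. The force on the hand was about zero.

**What disagreed:** the first grasp closed on nothing. The real finger ends sit about 35 mm behind the reported TCP, as both the wrist and side views showed. I corrected the height from the images and the second grasp held. The bar height measured 0.088–0.093 m against the stated 0.085 m.

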